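Unlock the strong box past its sticky pins and hold the key turned

TASK

Take the key with the square bow from the wooden key block and unlock the grey steel box with it: ease the key into the lock in the lid until it is fully home, wiggling it gently past the sticky pins and never forcing it, and turn it a quarter turn clockwise. The latch is sprung, so finish while still holding the key home and fully turned, so that I can lift the lid; leave the other key and the other things on the bench where they are.

Things in the scene. Friction and masses are not known exactly. Their poses are not given: they have to be found in the camera images.
- key: Key to use, 30 g, steel with square-cornered black bow, upright in a slot of the key block. Origin on its axis under the shoulder (steel collar, radius 7, 4 mm high), which rests on the block's top. z up along the key, y across the width of bow and blade, x through their thickness. Spoilt if the contact force between key and box (lock included) ever exceeds 40 N.
- key_bow (a point): Point on the key's axis 24 mm above its origin, axes as the key's. The bow is 28 mm wide (y), 9 mm thick (x), with flat faces, and reaches from 20 mm below this point to 14 mm above it; a ring hole 10 mm wide begins 3 mm above this point.
- key_tip (a point): End of the key's blade, 28 mm below the key's origin, axes as the key's. The blade is 10 mm wide (y) and 3.5 mm thick (x); over the last 3 mm it steps in to a tip 4 mm wide, 2.1 mm thick. Cuts in both edges from 12 to 17 mm below the origin leave a core 4 mm wide.
- spare_key: Key of another lock, to be left alone, in the block's other slot, 74 mm away: round black bow of 22 mm diameter reaching 25 mm above the shoulder, similar blade; origin and axes as the key's.
- key_block: Light wooden block, fixed, 50 (x) x 150 (y) x 45 mm high, origin at the centre of its underside. Its two slots lie 37 mm either side of the centre along y, each 12 mm long (y), 5.5 mm wide (x) and 36 mm deep. Either slot may hold the right key.
- lockbox: Grey steel box, fixed, lid closed: 206 (x) x 246 (y) x 90 mm high, origin at the centre of its underside, front to -x, z up. The lock is in the lid, 45 mm from the front edge, in a steel bezel of 28 mm diameter, 4 mm high. Behind it lies a folded carry handle up to 10 mm high.
- keyway (a point): Centre of the keyway's mouth, on the brass plug's face, 93.6 mm above the bench; axes as the box's: y along the slot, z up out of the lock. Slot 13 mm long (y), 5.5 mm wide (x), 1.2 mm bevel on the long sides, straight down. The key fits either way round; home, its shoulder rests on this face. It can turn only when home within about 1 mm, and once turned cannot be drawn out.
- pins (a point): Point on the lock's axis 10.5 mm below the mouth, axes as the box's. Three sticky pins, 6, 10.5 and 21 mm below the mouth, jut 3 to 4 mm into the slot from its +y, -y and +y end. Pushed straight down on they do not give; a blade edge pushing along y with about 4 N slides a pin back and it stays. Rocking the blade along y (1.5 mm play each way) while easing it down clears them.
- plug (a joint): Angle of the lock's plug, rad: 0 locked (slot along the box's y), growing clockwise seen from above, a quarter turn to unlock, hard stop at 1.75. A spring turns it back with 0.02 N m at 0, 0.06 N m at a quarter turn. The key has about 0.2 rad of play in the slot, so it must turn that much farther than the plug.
- jar: Glass jar with steel screw lid, 84 mm diameter, 120 mm high, standing on its origin. Bystander.
- headlamp: Grey plastic headlamp, about 55 x 78 x 46 mm, standing on its origin. Bystander.
- bike_light: Yellow bike light, 95 mm long (x), 44 mm high, standing on its origin. Bystander.
Things that resemble listed ones, but are neither listed nor needed, are in the scene too. Of the things shaped like the key_block, the wooden one is meant.

How it is judged (in metres and radians):
On the way, in this order (a step that is already met when the one before it is completed fails the run):
1. the key is drawn clear of the key block (z of key in the frame of key_block above 0.075 m), for 0.1 s.
2. the key is fully home in the lock (z of key in the frame of keyway below 0.0015 m and horizontal distance between key and keyway below 0.004 m and angle between key's own z axis and vertical below 0.12 rad), for 0.1 s.
At the end, for the whole second after the job is handed in: Through the last second the key is in the gripper's fingers (more than 2 N) and home in the lock (shoulder within 2 mm of the plug's face, within 4 mm of the keyway's centre, upright within 7 degrees), and the plug is turned at least 1.4 rad of its quarter turn (value of joint plug above 1.4 rad and z of key in the frame of keyway below 0.002 m and horizontal distance between key and keyway below 0.004 m and angle between key's own z axis and vertical below 0.12 rad and contact force between the fingers and key above 2 N); the arm keeps its last pose, push and grip.
It fails at once if the key was forced: more than 40 N between key and box (contact force between key and lockbox above 40 N).
It fails at once if the other key was taken or knocked out of place (distance of spare_key from where it was at the start of the episode above 0.015 m).
It fails at once if the jar was moved (distance of jar from where it was at the start of the episode above 0.02 m).
It fails at once if the headlamp was moved (distance of headlamp from where it was at the start of the episode above 0.02 m).
It fails at once if the bike light was moved (distance of bike_light from where it was at the start of the episode above 0.02 m).
It also fails if it takes over 72 s, if anything falls off the work surface, if the arm or the gripper's body presses on something with over 40 N, if the wrist force passes 120 N, or if a joint passes its speed limit or range.

ROBOT

A 7-joint arm with a two-finger parallel gripper is mounted at the origin on the work surface. World frame = base frame: x ahead of the robot, y to its left, z up, the work surface at z = 0. Lengths are in mm, angles in rad, forces in N, time in s.
With the tool pointing down it reaches from about 425 to 1025 mm from the base axis. Payload 3.6 kg.
Tool frame: the origin (TCP) lies between the finger pads; the fingertips stand 8 mm ahead of it and the grasp point (between the pads) lies 11 mm behind it; z points along the fingers, y is the line along which they close (so a half turn about z gives the same grasp; the last joint's range is limited). The gripper opens to 85 mm and grips with 20 to 120 N. Pads are 22 mm wide; open, the fingers measure 114 mm over their backs; the gripper's body (76 mm by 85 mm) begins 54 mm behind the grasp point. The pads swing forward as they close: fully open they stand 13 mm farther back than shut.
Start: joints at [-1.347, 0.591, 0.048, 1.609, -0.033, 0.943, -0.034], TCP at [226.541, 688.701, 239.302] pointing down, gripper open.
Joint ranges: [-2.69, 2.69], [-0.47, 2.24], [-1.27, 1.36], [0.19, 2.51], [-1.53, 4.68], [0.08, 2.07], [-3.09, 3.09]. Speed limits (rad/s): [2.57, 2.57, 3.14, 3.14, 3.14, 3.14, 3.14].

INTERFACE

Orientations are given as a unit quaternion [w, x, y, z].
In Python, from plant import bot gives the robot as it stands.
- The arm moves only by the shell command python3 -m crank 'ROWS'. ROWS is JSON, a list of rows, each a list of 5 numbers: the shift along the tool's x, y, z in m, then the turn about the tool's z in degrees, then the opening, from -1 (shut) to 1 (fully open), so that 0 is half open. In form: [[tx, ty, tz, roll, claw], ...]. A call has exactly 5 rows; each row shifts and turns the commanded pose from where the row before left it, along the tool's axes as they then stand; what a row does not reach is not made up. A row lasts 1/12 s, in which the tool goes at most 41.7 mm and 7.16 degrees, less where a joint would pass 70% of its speed; a pose out of reach is approached as far as the arm can. A call with a gripper value outside its range is refused whole. The fingers move at their own pace and stop on an object; the grip force is fixed at half the most. Time passes only in rows, so rows that do not move let the fingers close, or fill a call up. It gives the time, the measured TCP pose, the force, the opening and the grip force at its end, in the units of the state.
- bot.sense(): the state, without advancing time (a new reading comes with each control period).
- bot.get_image(name): name is "scene" or "top" or "wrist"; returns (picture, depth): 384x512x3 uint8, red, green, blue; 384x512 float32, mm along the optical axis (not along the pixel's ray), 0 where there is no reading.
- bot.calibration(name): a dict with "camera_matrix" (3x3 intrinsics, pixels), "dist" ([k1, k2, p1, p2, k3] as OpenCV has them; the pictures are not rectified), "T" (4x4, takes a point from camera to world coordinates). Camera axes: x right, y up, looking along -z (the intrinsics and any distortion apply to the point x, -y, -z); pixel columns grow to the right and rows downward; lengths in mm; the calibration is good to about 2 mm. A picture is of the moment at which its call begins: read the wrist's pose just before it. calibration takes no time and is no camera call; for the wrist camera it gives the pose at the moment of the call.
- bot.finish_job(): hands the job in; it is judged then, once.
Trained networks look in the newest picture that a camera, given by its name, has taken for a name from the list of things; names that differ only in an ending like _2 or _b are one class to them, and where a whole thing is asked for, a point or a joint stands for the part that bears it (a point fixed in the world has none). Each returns a list of dicts, best first, with "conf" (0 to 1); they miss things now and then, are a little off and sometimes report something else, mostly with a low value. They report only what shows in the picture. A call takes as long as a camera call. They do not tell look-alikes from the thing itself.
- bot.look_for(camera, name): "rect" ([left, top, right, bottom] in pixels, round what is visible of it).
- bot.mark_of(camera, name): "pixel" ([column, row] in pixels: a listed point, or the origin of a listed thing).
The state is a dict: "time_s": time; "q": joint angles; "dq": joint speeds; "joint_efforts": joint torques, N m; "eef_pos": TCP position; "tool_rot": TCP orientation; "contact_force": force on the tool from outside, world axes, zero at the start; "wrist_torque": the same for the moment, N m; "gripper_width": opening from 0.0 (shut) to 1.0 (fully open); "gripper_force": force on a finger pad.
Only numpy, scipy, OpenCV 4.12 (cv2) and the standard library are available. Lean on these libraries where they do the work, as an engineer would, in place of code of your own. Each camera call takes 0.05 s, during which the arm holds its last target. There are 200 camera calls.

## Working session

There is one attempt and no reset: what is moved stays moved. The work goes in short steps, Python scripts to look and compute and a shell command to move; the robot and the scene stay as the last step left them, time stands still between calls to the robot, and variables do not carry over. Pictures are saved under pics/ and viewed, at most 10 in all, crops included, and the job is handed in when it is done.

```bash
ls; mkdir -p pics; cat > h.py <<'E'
import numpy as np, cv2
from plant import bot
def ray(c,px,cal=None):
    k=cal or bot.calibration(c)
    K=np.array(k["camera_matrix"],float);d=np.array(k["dist"],float);T=np.array(k["T"],float)
    u=cv2.undistortPoints(np.array([[px]],float),K,d)[0,0]
    v=T[:3,:3]@np.array([u[0],-u[1],-1]); return T[:3,3],v
def atz(c,px,z,cal=None):
    o,v=ray(c,px,cal); return o+v*(z-o[2])/v[2]
def tri(rs):
    A=np.zeros((3,3));b=np.zeros(3)
    for o,v in rs:
        v=v/np.linalg.norm(v);P=np.eye(3)-np.outer(v,v);A+=P;b+=P@o
    return np.linalg.solve(A,b)
E
python3 - <<'E'
from h import *
ims=[]
for c in("scene","top","wrist"):
    p,d=bot.get_image(c); cv2.imwrite(f"pics/{c}0.png",p[...,::-1]); ims.append(p[...,::-1])
    for n in("key","key_bow","spare_key","key_block","lockbox","keyway","jar","headlamp","bike_light"):
        m=bot.mark_of(c,n)
        print(c,n,[(np.round(x["pixel"]).tolist(),round(x["conf"],2)) for x in m[:3]])
a=np.hstack(ims[:2]); cv2.imwrite("pics/st0.png",cv2.resize(np.vstack([ims[0],ims[1]]),None,fx=.78,fy=.78))
print(bot.sense())
E
```

```text
pics
scene key [([180.0, 172.0], 0.63), ([292.0, 202.0], 0.4), ([420.0, 211.0], 0.17)]
scene key_bow [([185.0, 167.0], 0.42), ([181.0, 174.0], 0.17)]
scene spare_key [([159.0, 174.0], 0.39), ([184.0, 169.0], 0.16)]
scene key_block [([192.0, 150.0], 0.92), ([132.0, 154.0], 0.69), ([171.0, 180.0], 0.56)]
scene lockbox [([281.0, 239.0], 0.75)]
scene keyway [([293.0, 206.0], 0.89)]
scene jar [([124.0, 251.0], 0.91)]
scene headlamp [([421.0, 210.0], 0.71)]
scene bike_light [([171.0, 249.0], 0.79)]
top key [([327.0, 202.0], 0.4)]
top key_bow [([329.0, 207.0], 0.58)]
top spare_key [([347.0, 203.0], 0.4)]
top key_block [([332.0, 252.0], 0.97), ([386.0, 232.0], 0.64), ([339.0, 206.0], 0.56)]
top lockbox [([238.0, 168.0], 0.97), ([327.0, 205.0], 0.53)]
top keyway []
top jar [([346.0, 143.0], 0.74)]
top headlamp [([135.0, 209.0], 0.62)]
top bike_light [([315.0, 148.0], 0.54)]
wrist key []
wrist key_bow []
wrist spare_key []
wrist key_block []
wrist lockbox []
wrist keyway []
wrist jar []
wrist headlamp [([188.0, 364.0], 0.79)]
wrist bike_light []
{'time_s': 1.5, 'q': array([-1.34650046,  0.59119727,  0.04841376,  1.60848327, -0.03330823,
        0.94270676, -0.03371514]), 'dq': array([-1.69346807e-03,  5.40128681e-04, -3.65816119e-05,  1.44163396e-04,
        2.01473097e-03, -3.14015358e-04,  2.99083231e-04]), 'joint_efforts': array([-1.22745701e-04, -5.48629725e+01,  1.54581785e+00, -1.98530442e+01,
        9.31234594e-03,  1.63628381e-03,  7.86261126e-06]), 'eef_pos': array([226.54928164, 688.70640831, 239.31106508]), 'tool_rot': array([1.38966999e-05, 1.58229093e-01, 9.87402428e-01, 4.34734504e-06]), 'contact_force': array([ 0.47693577, -0.31669736,  0.13383645]), 'wrist_torque': array([0.02169439, 0.0782696 , 0.01290608]), 'gripper_force': 0.0, 'gripper_width': 1.00561939177365}
```

View pics/st0.png

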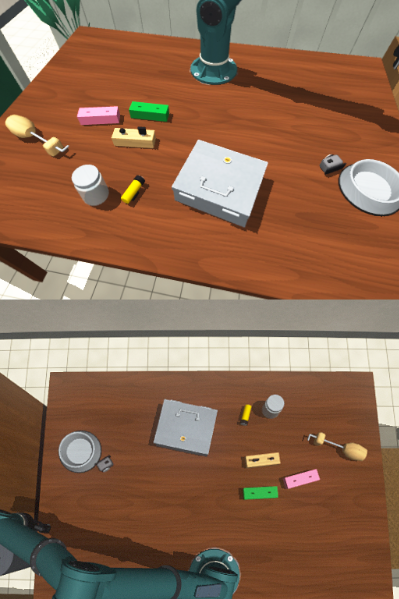

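```bash
python3 - <<'E'
from h import *
s=cv2.imread("pics/scene0.png");t=cv2.imread("pics/top0.png")
a=cv2.resize(s[120:220,100:240],(560,400),interpolation=cv2.INTER_CUBIC) # unused area is fine
b=cv2.resize(t[170:290,290:430],(560,480),interpolation=cv2.INTER_CUBIC)
cv2.imwrite("pics/c0.png",cv2.resize(np.vstack([a,b]),None,fx=.68,fy=.68))
for n,px in(("jar",[346,143]),("head",[135,209]),("bike",[315,148]),("box",[238,168])): print(n,atz("top",px,0).round())
for n,px in(("sq",[329,207]),("rd",[347,203])): print(n,atz("top",px,60).round())
for n,px in(("keyway",[293,206]),): print(n,atz("scene",px,93.6).round())
print(atz("scene",[185,167],69).round(),atz("scene",[159,174],60).round())
print(np.array(bot.calibration("wrist")["T"]).round(2))
E
```

```text
jar [ 745. -273.    0.]
head [500. 499.   0.]
bike [ 726. -157.    0.]
box [651. 127.   0.]
sq [ 496. -192.   60.]
rd [ 510. -256.   60.]
keyway [596. 142.  94.]
[ 499. -176.   69.] [ 531. -243.   60.]
[[ 3.1000e-01 -9.1000e-01 -2.8000e-01  1.5502e+02]
 [ 9.5000e-01  3.0000e-01  9.0000e-02  7.1194e+02]
 [-0.0000e+00 -3.0000e-01  9.6000e-01  3.7376e+02]
 [ 0.0000e+00  0.0000e+00  0.0000e+00  1.0000e+00]]
```

The scene picture shows the wooden block near (171,177), with pink (126,148) and green (191,143) look-alikes that hold no keys. The steel box is near (283,230), with its brass lock at (292,205). Two bows stand in the wooden block, at about (159,170) and (183,168). Next is the close crop.

View pics/c0.png

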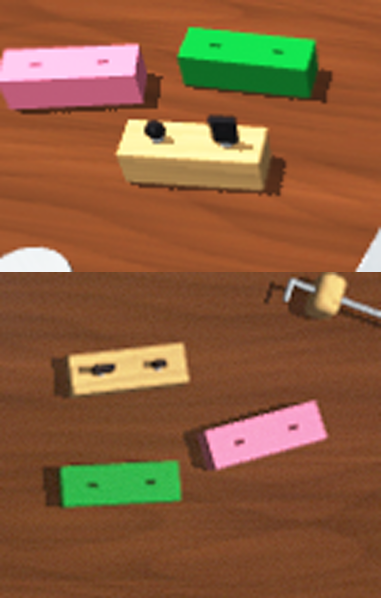

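Candidates, by scene pixel:
- **Square bow:** (183,167) in the wooden block. It matches the description, so this is my choice.
- **Round bow:** (159,170) in the wooden block. This is the spare key.
- **Pink and green blocks:** they hold no keys.

In the top view the square-bow key is at about (327,207), the wider bow on the left.

```bash
cat >> h.py <<'E'
from scipy.spatial.transform import Rotation as R
def pose():
    s=bot.sense(); q=s["tool_rot"]; M=R.from_quat([q[1],q[2],q[3],q[0]]).as_matrix()
    return s["eef_pos"],M,np.degrees(np.arctan2(M[1,1],M[0,1])),s
def plan(x,y,z,yaw,step=38,deg=7,alt=True):
    p,M,a,s=pose(); D=np.array([x,y,z])-p
    da=yaw-a
    if alt: da=(da+90)%180-90
    else: da=(da+180)%360-180
    n=int(max(1,np.ceil(np.linalg.norm(D)/step),np.ceil(abs(da)/deg)))
    rows=[]
    for i in range(n):
        t=np.radians(a+da*i/n); Y=np.array([np.cos(t),np.sin(t),0]);Z=np.array([0,0,-1]);X=np.cross(Y,Z)
        d=D/n; rows.append([round(d@X/1000,4),round(d@Y/1000,4),round(d@Z/1000,4),round(-da/n,2)])
    print("t",round(s["time_s"],2),"p",p.round(1),"yaw",round(a,1),"q",s["q"].round(2),"n",n)
    for r in rows: print(r)
E
python3 - <<'E'
from h import *
plan(600,150,260,40,step=40)
E
```

```text
t 1.5 p [226.5 688.7 239.3] yaw 71.8 q [-1.35  0.59  0.05  1.61 -0.03  0.94 -0.03] n 17
[np.float64(-0.0308), np.float64(-0.0232), np.float64(-0.0012), np.float64(1.87)]
[np.float64(-0.0315), np.float64(-0.0222), np.float64(-0.0012), np.float64(1.87)]
[np.float64(-0.0322), np.float64(-0.0212), np.float64(-0.0012), np.float64(1.87)]
[np.float64(-0.0329), np.float64(-0.0201), np.float64(-0.0012), np.float64(1.87)]
[np.float64(-0.0335), np.float64(-0.019), np.float64(-0.0012), np.float64(1.87)]
[np.float64(-0.0341), np.float64(-0.0179), np.float64(-0.0012), np.float64(1.87)]
[np.float64(-0.0347), np.float64(-0.0168), np.float64(-0.0012), np.float64(1.87)]
[np.float64(-0.0352), np.float64(-0.0157), np.float64(-0.0012), np.float64(1.87)]
[np.float64(-0.0357), np.float64(-0.0145), np.float64(-0.0012), np.float64(1.87)]
[np.float64(-0.0362), np.float64(-0.0133), np.float64(-0.0012), np.float64(1.87)]
[np.float64(-0.0366), np.float64(-0.0121), np.float64(-0.0012), np.float64(1.87)]
[np.float64(-0.037), np.float64(-0.0109), np.float64(-0.0012), np.float64(1.87)]
[np.float64(-0.0373), np.float64(-0.0097), np.float64(-0.0012), np.float64(1.87)]
[np.float64(-0.0376), np.float64(-0.0085), np.float64(-0.0012), np.float64(1.87)]
[np.float64(-0.0379), np.float64(-0.0073), np.float64(-0.0012), np.float64(1.87)]
[np.float64(-0.0381), np.float64(-0.006), np.float64(-0.0012), np.float64(1.87)]
[np.float64(-0.0383), np.float64(-0.0048), np.float64(-0.0012), np.float64(1.87)]
```

```bash
python3 -m crank '[[0,0,-0.01,0,1],[-0.020,-0.025,-0.01,6,1],[-0.025,-0.030,0,6,1],[-0.025,-0.030,0,6,1],[-0.025,-0.030,0,6,1]]'; python3 - <<'E'
from h import *
plan(600,150,260,30,step=40)
E
```

```text
time_s: 1.92
eef_pos: [258.9, 542.4, 260.4]
tool_rot: [0.0, 0.363, 0.932, 0.001]
contact_force: [1.3, 0.1, -0.4]
gripper_width: 0.995
gripper_force: 0.0
t 1.92 p [258.9 542.4 260.4] yaw 47.4 q [-1.32  0.41  0.17  1.88 -0.09  0.85 -0.29] n 13
[np.float64(-0.0397), np.float64(-0.0045), np.float64(0.0), np.float64(1.34)]
[np.float64(-0.0398), np.float64(-0.0035), np.float64(0.0), np.float64(1.34)]
[np.float64(-0.0399), np.float64(-0.0026), np.float64(0.0), np.float64(1.34)]
[np.float64(-0.04), np.float64(-0.0017), np.float64(0.0), np.float64(1.34)]
[np.float64(-0.04), np.float64(-0.0007), np.float64(0.0), np.float64(1.34)]
[np.float64(-0.04), np.float64(0.0002), np.float64(0.0), np.float64(1.34)]
[np.float64(-0.04), np.float64(0.0011), np.float64(0.0), np.float64(1.34)]
[np.float64(-0.0399), np.float64(0.0021), np.float64(0.0), np.float64(1.34)]
[np.float64(-0.0399), np.float64(0.003), np.float64(0.0), np.float64(1.34)]
[np.float64(-0.0398), np.float64(0.0039), np.float64(0.0), np.float64(1.34)]
[np.float64(-0.0397), np.float64(0.0049), np.float64(0.0), np.float64(1.34)]
[np.float64(-0.0396), np.float64(0.0058), np.float64(0.0), np.float64(1.34)]
[np.float64(-0.0394), np.float64(0.0067), np.float64(0.0), np.float64(1.34)]
```

```bash
python3 -m crank '[[-0.036,0,0,1.5,1],[-0.038,0,0,1.5,1],[-0.038,0,0,1.5,1],[-0.038,0,0,1.5,1],[-0.038,0,0,1.5,1]]' >/dev/null; python3 -m crank '[[-0.038,0,0,2,1],[-0.038,0,0,2,1],[-0.038,0.003,0,2,1],[-0.038,0.003,0,2,1],[-0.038,0.003,0,2,1]]'; python3 - <<'E'
from h import *
plan(480,-150,250,8,step=38)
E
```

```text
time_s: 2.75
eef_pos: [510.8, 261.3, 260.5]
tool_rot: [0.0, 0.498, 0.867, 0.001]
contact_force: [0.2, 0.8, 0.6]
gripper_width: 1.004
gripper_force: 0.0
t 2.75 p [510.8 261.3 260.5] yaw 30.2 q [-0.78  0.39  0.31  1.95 -0.16  0.83  0.14] n 11
[np.float64(-0.0309), np.float64(-0.0212), np.float64(0.001), np.float64(2.02)]
[np.float64(-0.0316), np.float64(-0.0201), np.float64(0.001), np.float64(2.02)]
[np.float64(-0.0323), np.float64(-0.019), np.float64(0.001), np.float64(2.02)]
[np.float64(-0.033), np.float64(-0.0179), np.float64(0.001), np.float64(2.02)]
[np.float64(-0.0336), np.float64(-0.0167), np.float64(0.001), np.float64(2.02)]
[np.float64(-0.0341), np.float64(-0.0155), np.float64(0.001), np.float64(2.02)]
[np.float64(-0.0347), np.float64(-0.0143), np.float64(0.001), np.float64(2.02)]
[np.float64(-0.0352), np.float64(-0.013), np.float64(0.001), np.float64(2.02)]
[np.float64(-0.0356), np.float64(-0.0118), np.float64(0.001), np.float64(2.02)]
[np.float64(-0.036), np.float64(-0.0105), np.float64(0.001), np.float64(2.02)]
[np.float64(-0.0363), np.float64(-0.0093), np.float64(0.001), np.float64(2.02)]
```

```bash
cat >> h.py <<'E'
import json,os
def obs(name,c="wrist",save=None,tag=None):
    """mark + store ray"""
    cal=bot.calibration(c)
    p,d=bot.get_image(c)
    if save: cv2.imwrite(f"pics/{save}.png",p[...,::-1])
    out={}
    for n in ([name] if isinstance(name,str) else name):
        m=bot.mark_of(c,n)
        out[n]=[]
        for x in m[:3]:
            o,v=ray(c,x["pixel"],cal); out[n].append((x["pixel"],x["conf"]))
            u,w=map(int,np.round(x["pixel"])); dd=d[w,u] if 0<=u<512 and 0<=w<384 else 0
            open("obs.txt","a").write(json.dumps([n,float(x["conf"]),o.tolist(),v.tolist(),tag])+"\n")
            f=v/np.linalg.norm(v); Tz=-np.array(cal["T"])[:3,2]
            print(n,np.round(x["pixel"]),round(x["conf"],2),"depth pt",(o+f*dd/(f@Tz)).round(1))
    return p,d,cal,out
E
python3 -m crank '[[-0.025,-0.01,0,0,1],[-0.03,-0.01,0,0,1],[-0.03,0,0,0,1],[-0.02,0,0,0,1],[0,0,0,0,1]]'; python3 - <<'E'
from h import *
obs(["keyway","lockbox"],save="w1",tag="a")
plan(480,-150,250,8,step=38)
E
```

```text
time_s: 3.17
eef_pos: [547.9, 155.8, 260.8]
tool_rot: [0.002, 0.501, 0.865, 0.0]
contact_force: [-0.1, -0.3, 0.2]
gripper_width: 1.002
gripper_force: 0.0
keyway [286. 210.] 0.61 depth pt [593.4 132.6  86.6]
lockbox [314. 213.] 0.6 depth pt [618.8 143.7  89.2]
t 3.32 p [544.9 162.4 259.8] yaw 30.3 q [-0.61  0.38  0.32  1.96 -0.16  0.82  0.33] n 9
[np.float64(-0.0263), np.float64(-0.0237), np.float64(0.0011), np.float64(2.48)]
[np.float64(-0.0273), np.float64(-0.0226), np.float64(0.0011), np.float64(2.48)]
[np.float64(-0.0283), np.float64(-0.0214), np.float64(0.0011), np.float64(2.48)]
[np.float64(-0.0292), np.float64(-0.0201), np.float64(0.0011), np.float64(2.48)]
[np.float64(-0.03), np.float64(-0.0189), np.float64(0.0011), np.float64(2.48)]
[np.float64(-0.0308), np.float64(-0.0175), np.float64(0.0011), np.float64(2.48)]
[np.float64(-0.0315), np.float64(-0.0162), np.float64(0.0011), np.float64(2.48)]
[np.float64(-0.0322), np.float64(-0.0148), np.float64(0.0011), np.float64(2.48)]
[np.float64(-0.0328), np.float64(-0.0134), np.float64(0.0011), np.float64(2.48)]
```

View pics/w1.png

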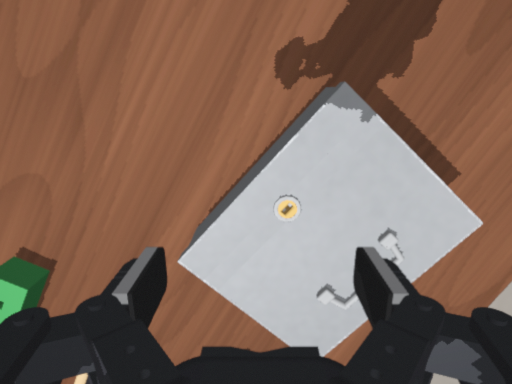

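The lock shows at (287,209) with its slot visible. I'll look again from closer once I have the key.

```bash
python3 -m crank '[[-0.026,-0.023,0,2.5,1],[-0.027,-0.022,0,2.5,1],[-0.028,-0.021,0,2.5,1],[-0.029,-0.02,0,2.5,1],[-0.03,-0.018,0,2.5,1]]' >/dev/null; python3 -m crank '[[-0.03,-0.017,0,2.5,1],[-0.031,-0.015,0,2.5,1],[-0.032,-0.014,0,2.5,1],[-0.02,0,0,2.5,1],[0,0,0,0,1]]' >/dev/null;python3 -m crank '[[0,0,0,0,1],[0,0,0,0,1],[0,0,0,0,1],[0,0,0,0,1],[0,0,0,0,1]]'; python3 - <<'E'
from h import *
obs(["key_bow","key","spare_key","key_block"],save="w2",tag="b")
plan(490,-185,180,8,step=38)
E
```

```text
time_s: 4.57
eef_pos: [494.5, -129.9, 259.2]
tool_rot: [-0.0, 0.656, 0.754, 0.0]
contact_force: [-0.6, -0.6, 0.0]
gripper_width: 0.998
gripper_force: 0.0
key_bow [255. 220.] 0.85 depth pt [ 497.6 -185.    81.6]
key [256. 211.] 0.74 depth pt [ 497.2 -174.    83.3]
key [432. 195.] 0.6 depth pt [ 698.6 -143.4   38.9]
spare_key [257. 271.] 0.49 depth pt [ 508.5 -254.2   66.7]
key_block [253. 230.] 0.91 depth pt [ 497.  -195.    83.2]
key_block [142. 202.] 0.89 depth pt [ 366.9 -196.6   44.2]
key_block [183. 326.] 0.85 depth pt [ 425.5 -360.8   44.8]
t 4.82 p [ 494.4 -131.2  259.3] yaw 7.8 q [-0.22  0.33  0.49  2.08 -0.22  0.78  0.55] n 3
[np.float64(-0.0176), np.float64(-0.0039), np.float64(0.0264), np.float64(-0.06)]
[np.float64(-0.0176), np.float64(-0.0039), np.float64(0.0264), np.float64(-0.06)]
[np.float64(-0.0176), np.float64(-0.0039), np.float64(0.0264), np.float64(-0.06)]
```

View pics/w2.png

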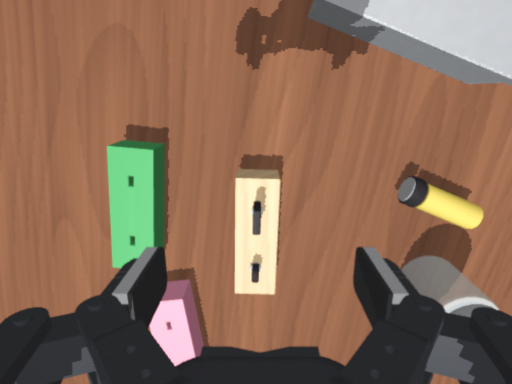

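The wooden block lies upright in the wrist view, from (236,170) to (279,293), so it is aligned with the tool. The wide square bow is at (257,218) and the round spare at (255,272). I'll lower the arm for a second view and measure the bow from depth.

```bash
cat >> h.py <<'E'
def cloud(d,cal,c="wrist"):
    K=np.array(cal["camera_matrix"]);T=np.array(cal["T"])
    v,u=np.nonzero(d>0); z=d[v,u]
    n=cv2.undistortPoints(np.stack([u,v],1).astype(float)[:,None],K,np.array(cal["dist"]))[:,0]
    P=np.stack([n[:,0]*z,-n[:,1]*z,-z],1)@T[:3,:3].T+T[:3,3]
    return P,np.stack([u,v],1)
def blob(P,cx,cy,r,z0,z1):
    m=(np.hypot(P[:,0]-cx,P[:,1]-cy)<r)&(P[:,2]>z0)&(P[:,2]<z1); Q=P[m]
    (x,y),(w,h),a=cv2.minAreaRect(Q[:,:2].astype(np.float32))
    c=Q.mean(0); e=np.linalg.svd(Q[:,:2]-c[:2],full_matrices=False)[2][0]
    print("blob n",m.sum(),"mean",c.round(1),"zmax",np.percentile(Q[:,2],95).round(1),"rect",round(x,1),round(y,1),round(w,1),round(h,1),round(a,1),"axis deg",np.degrees(np.arctan2(e[1],e[0])).round(1))
def trio(n,tags):
    rs=[json.loads(l) for l in open("obs.txt")]
    b={}
    for r in rs:
        if r[0]==n and r[4] in tags and (r[4] not in b or r[1]>b[r[4]][1]): b[r[4]]=r
    print(n,"tri",tri([(np.array(r[2]),np.array(r[3])) for r in b.values()]).round(1))
E
python3 -m crank '[[-0.014,0,0.02,0,1],[-0.014,0,0.02,0,1],[-0.014,0,0.02,0,1],[-0.014,0,0.02,0,1],[0,0,0,0,1]]' >/dev/null;python3 -m crank '[[0,0,0,0,1],[0,0,0,0,1],[0,0,0,0,1],[0,0,0,0,1],[0,0,0,0,1]]'; python3 - <<'E'
from h import *
p,d,cal,o=obs(["key_bow","key","key_block"],save="w3",tag="c")
trio("key_bow","bc");trio("key","bc");trio("key_block","bc")
P,_=cloud(d,cal)
blob(P,498,-184,25,72,90)
blob(P,498,-184,25,60,90)
m=(P[:,2]>41)&(P[:,2]<49)&(np.hypot(P[:,0]-503,P[:,1]+220)<90)&(P[:,0]>465)
print("block",cv2.minAreaRect(P[m][:,:2].astype(np.float32)),P[m][:,2].mean())
print(pose()[0],pose()[2])
E
```

```text
time_s: 5.65
eef_pos: [502.5, -186.2, 180.2]
tool_rot: [0.001, 0.657, 0.754, 0.001]
contact_force: [-0.1, 0.2, -0.6]
gripper_width: 1.0
gripper_force: 0.0
key_bow [254. 189.] 0.93 depth pt [ 497.8 -183.4   82.2]
key [254. 183.] 0.76 depth pt [ 497.4 -178.6   82.6]
key_block [109. 172.] 0.95 depth pt [ 372.6 -197.2   43.3]
key_block [165. 330.] 0.92 depth pt [ 429.1 -355.6   44.7]
key_block [252. 206.] 0.69 depth pt [ 498.6 -196.3   84.1]
key_bow tri [ 497.3 -179.8   94.2]
key tri [ 498.8 -191.2   38.3]
key_block tri [ 486.4 -109.8  293.5]
blob n 434 mean [ 498.6 -185.1   82.2] zmax 83.8 rect 498.8 -186.3 8.6 27.5 7.8 axis deg -83.3
blob n 473 mean [ 498.5 -184.1   80.9] zmax 83.8 rect 498.8 -186.3 8.6 27.5 7.7 axis deg -83.4
block ((502.88885498046875, -223.70724487304688), (50.07609558105469, 150.40829467773438), 6.385277271270752) 44.85798972232396
[ 502.08314789 -186.58149226  179.66789289] 7.824213686779149
```

View pics/w3.png

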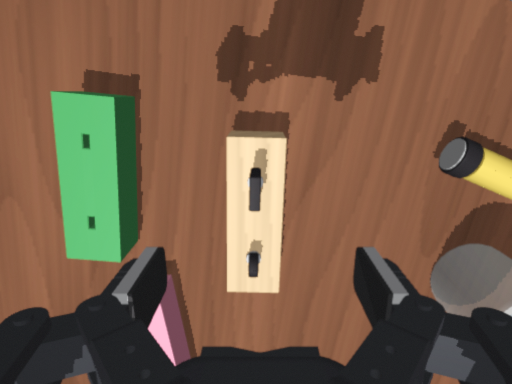

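The close view and the depth agree. The block's yaw is about 6.5° and its centre is at (502.9,-223.7). The square bow is centred at (498.8,-186.5) with its top at 83.5. Next I descend to TCP z of about 60.

```bash
python3 -m crank '[[0,-0.003,0.02,1,1],[0,0,0.02,0,1],[0,0,0.02,0,1],[0,0,0.02,0,1],[0,0,0.01,0,1]]' >/dev/null;python3 -m crank '[[0,0,0.01,0,1],[0,0,0,0,1],[0,0,0,0,1],[0,0,0,0,1],[0,0,0,0,1]]'; python3 - <<'E'
from h import *
plan(498.8,-186.5,60,6.7,step=10)
E
```

```text
time_s: 6.68
eef_pos: [499.6, -187.6, 80.2]
tool_rot: [0.001, 0.664, 0.748, 0.0]
contact_force: [-0.7, -0.4, -0.1]
gripper_width: 1.003
gripper_force: 0.0
t 6.68 p [ 499.6 -187.6   80.2] yaw 6.8 q [ 0.06  0.62  0.3   2.16 -0.44  0.42  0.83] n 3
[np.float64(0.0004), np.float64(-0.0002), np.float64(0.0067), np.float64(0.03)]
[np.float64(0.0004), np.float64(-0.0002), np.float64(0.0067), np.float64(0.03)]
[np.float64(0.0004), np.float64(-0.0002), np.float64(0.0067), np.float64(0.03)]
```

```bash
python3 -m crank '[[0.001,-0.0007,0.01,0,1],[0,0,0.01,0,1],[0,0,0,0,1],[0,0,0,0,1],[0,0,0,0,0]]' ;python3 -m crank '[[0,0,0,0,-0.5],[0,0,0,0,-1],[0,0,0,0,-1],[0,0,0,0,-1],[0,0,0,0,-1]]';python3 -m crank '[[0,0,0,0,-1],[0,0,0,0,-1],[0,0,0,0,-1],[0,0,0,0,-1],[0,0,0,0,-1]]'; python3 - <<'E'
from h import *
p,M,a,s=pose();print(p,a,s["contact_force"],s["gripper_force"],s["gripper_width"])
E
```

```text
time_s: 7.1
eef_pos: [497.9, -186.4, 59.0]
tool_rot: [-0.0, 0.664, 0.748, -0.0]
contact_force: [1.3, -0.2, 0.2]
gripper_width: 0.883
gripper_force: 0.0
time_s: 7.52
eef_pos: [498.2, -186.4, 59.5]
tool_rot: [0.0, 0.664, 0.748, 0.0]
contact_force: [0.4, -0.4, 0.1]
gripper_width: 0.147
gripper_force: 0.0
time_s: 7.93
eef_pos: [498.2, -186.4, 59.5]
tool_rot: [0.0, 0.664, 0.748, 0.0]
contact_force: [0.3, 0.5, 4.6]
gripper_width: 0.095
gripper_force: 59.1
[ 498.20964887 -186.40731611   59.53622432] 6.788291338984285 [0.27940841 0.4938577  4.63163862] 59.10673409700394 0.09535777968799924
```

```bash
python3 -m crank '[[0,0,-0.008,0,-1],[0,0,-0.015,0,-1],[0,0,-0.02,0,-1],[0,0,-0.025,0,-1],[0,0,-0.03,0,-1]]' ;python3 -m crank '[[0,0,-0.03,0,-1],[0,0,-0.03,0,-1],[0,0,-0.02,0,-1],[0,0,0,0,-1],[0,0,0,0,-1]]'; python3 - <<'E'
from h import *
plan(560,70,235,-5,step=38)
E
```

```text
time_s: 8.35
eef_pos: [496.9, -185.9, 157.5]
tool_rot: [-0.001, 0.664, 0.748, -0.001]
contact_force: [1.3, 0.9, 0.0]
gripper_width: 0.093
gripper_force: 59.0
time_s: 8.77
eef_pos: [498.6, -186.4, 238.5]
tool_rot: [0.001, 0.664, 0.748, 0.001]
contact_force: [-0.2, -0.8, -0.7]
gripper_width: 0.095
gripper_force: 59.0
t 8.77 p [ 498.6 -186.4  238.5] yaw 6.8 q [-0.11  0.38  0.5   2.06 -0.27  0.75  0.67] n 7
[np.float64(0.0353), np.float64(0.0131), np.float64(0.0005), np.float64(1.69)]
[np.float64(0.0357), np.float64(0.012), np.float64(0.0005), np.float64(1.69)]
[np.float64(0.036), np.float64(0.011), np.float64(0.0005), np.float64(1.69)]
[np.float64(0.0363), np.float64(0.0099), np.float64(0.0005), np.float64(1.69)]
[np.float64(0.0366), np.float64(0.0088), np.float64(0.0005), np.float64(1.69)]
[np.float64(0.0369), np.float64(0.0077), np.float64(0.0005), np.float64(1.69)]
[np.float64(0.0371), np.float64(0.0066), np.float64(0.0005), np.float64(1.69)]
```

```bash
python3 -m crank '[[0.035,0.013,0,1.5,-1],[0.036,0.012,0,1.5,-1],[0.036,0.012,0,1.5,-1],[0.036,0.012,0,1.5,-1],[0.036,0.012,0,1.5,-1]]' >/dev/null;python3 -m crank '[[0.037,0.012,0,1.5,-1],[0.037,0.012,0,1.5,-1],[0.036,0.01,0,1.5,-1],[0.015,0,0,0,-1],[0,0,0,0,-1]]' >/dev/null; python3 -m crank '[[0,0,0,0,-1],[0,0,0,0,-1],[0,0,0,0,-1],[0,0,0,0,-1],[0,0,0,0,-1]]'; python3 - <<'E'
from h import *
p,d,cal,o=obs(["keyway","lockbox","key_tip"],save="w4",tag="d")
P,uv=cloud(d,cal)
m=(P[:,2]>84)&(P[:,2]<97)&(np.hypot(P[:,0]-640,P[:,1]-130)<190)
print("lid",cv2.minAreaRect(P[m][:,:2].astype(np.float32)),np.median(P[m][:,2]))
print(pose()[0],pose()[2],pose()[3]["q"])
E
```

```text
time_s: 10.02
eef_pos: [586.5, 118.1, 237.4]
tool_rot: [0.0, 0.739, 0.673, -0.0]
contact_force: [0.8, -0.1, -0.2]
gripper_width: 0.091
gripper_force: 59.0
keyway [263. 160.] 0.56 depth pt [591.5 131.9  84.3]
lockbox [313. 148.] 0.89 depth pt [636.5 139.6  89.4]
key_tip [258. 225.] 0.6 depth pt [587.3 131.4 230.1]
lid ((648.5181274414062, 122.96205139160156), (247.09664916992188, 207.31466674804688), 77.64633178710938) 89.89728171640763
[586.71330692 119.3897754  237.46929039] -5.245061440483324 [-0.64709723  0.47853583  0.51870908  1.91928615 -0.31642307  0.82419978
 -0.05087547]
```

View pics/w4.png

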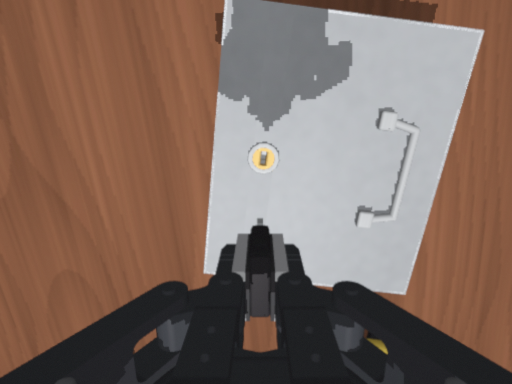

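```bash
cat > lock.py <<'E'
from h import *
def lock(p,d,cal,near,z=93.6):
    P,uv=cloud(d,cal)
    m=(P[:,2]>92)&(P[:,2]<98)&(np.hypot(P[:,0]-near[0],P[:,1]-near[1])<20)
    (c,r)=cv2.minEnclosingCircle(P[m][:,:2].astype(np.float32)); print("bezel",m.sum(),P[m].mean(0).round(1),"circ",np.round(c,1),round(r,1),"zmed",np.median(P[m][:,2]).round(1))
    i=p.astype(int); br=((i[...,0]-i[...,2])>60)&(i[...,0]>120)
    v,u=np.nonzero(br); W=np.array([atz("wrist",(a,b),z,cal) for a,b in zip(u,v)]); k=np.hypot(W[:,0]-near[0],W[:,1]-near[1])<16
    # brass only saturated yellow
    (c,r)=cv2.minEnclosingCircle(W[k][:,:2].astype(np.float32)); print("brass n",k.sum(),"mean",W[k].mean(0).round(1),"circ",np.round(c,1),round(r,1))
E
python3 - <<'E'
from lock import *
p,d=bot.get_image("wrist");cal=bot.calibration("wrist")
lock(p,d,cal,(592,135))
m=bot.mark_of("wrist","keyway")
for x in m: print(x["pixel"],atz("wrist",x["pixel"],93.6,cal).round(1),x["conf"])
c=p[120:200,220:310,::-1]; cv2.imwrite("pics/c4.png",cv2.resize(c,None,fx=6,fy=6,interpolation=cv2.INTER_CUBIC))
for q in ((262,152),(264,166)): print(atz("wrist",q,93.6,cal).round(1))
E
```

```text
bezel 663 [591.3 136.6  93.5] circ [591.3 136.4] 13.9 zmed 93.5
brass n 281 mean [591.6 135.7  93.6] circ [591.5 135.8] 9.4
[263.5, 158.5] [592.1 136.9  93.6] 0.66
[591.3 142.8  93.6]
[591.9 130.2  93.6]
```

View pics/c4.png

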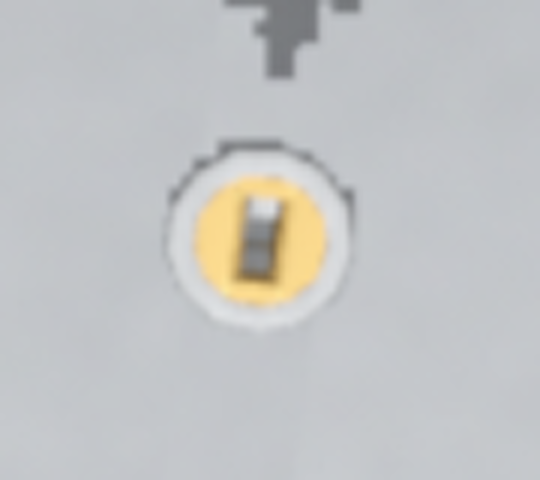

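Lock face centre is about (591.4,136.2,93.5). The slot's yaw follows the lid, about -12.4°. I move above it and check where the key tip is.

```bash
python3 - <<'E'
from h import *
p,d=bot.get_image("wrist");cal=bot.calibration("wrist");P,uv=cloud(d,cal);t=pose()[0]
for z0 in (192,200,208,214):
    m=(np.hypot(P[:,0]-t[0],P[:,1]-t[1])<25)&(P[:,2]>z0)&(P[:,2]<z0+7)
    if m.sum(): print(z0,m.sum(),(P[m].mean(0)-t).round(1),(P[m].min(0)-t).round(1),(P[m].max(0)-t).round(1))
plan(591.4,136.2,152,-12.4,step=20)
E
```

```text
192 3 [ -0.1   4.2 -39.1] [ -0.9   4.  -39.6] [  0.8   4.4 -38.9]
200 33 [  0.5   4.2 -33.5] [ -0.9   3.2 -37.4] [  2.    4.9 -30.7]
t 10.37 p [586.7 119.8 237.4] yaw -5.2 q [-0.65  0.48  0.52  1.92 -0.32  0.82 -0.05] n 5
[np.float64(0.0034), np.float64(0.0006), np.float64(0.0171), np.float64(1.44)]
[np.float64(0.0034), np.float64(0.0005), np.float64(0.0171), np.float64(1.44)]
[np.float64(0.0034), np.float64(0.0005), np.float64(0.0171), np.float64(1.44)]
[np.float64(0.0034), np.float64(0.0004), np.float64(0.0171), np.float64(1.44)]
[np.float64(0.0034), np.float64(0.0003), np.float64(0.0171), np.float64(1.44)]
```

```bash
python3 -m crank '[[0.003,0.001,0.017,1.4,-1],[0.003,0.001,0.017,1.4,-1],[0.003,0.001,0.017,1.4,-1],[0.003,0.001,0.017,1.4,-1],[0.003,0.001,0.017,1.4,-1]]' >/dev/null;python3 -m crank '[[0,0,0,0,-1],[0,0,0,0,-1],[0,0,0,0,-1],[0,0,0,0,-1],[0,0,0,0,-1]]'; python3 - <<'E'
from lock import *
p,d,cal,o=obs(["keyway","key_tip"],save="w5",tag="e")
P,uv=cloud(d,cal);t=pose()[0]
for z0 in (108,116,122,130):
    m=(np.hypot(P[:,0]-t[0],P[:,1]-t[1])<20)&(P[:,2]>z0)&(P[:,2]<z0+7)
    if m.sum(): print(z0,m.sum(),(P[m].mean(0)-t).round(1),(P[m].min(0)-t).round(1),(P[m].max(0)-t).round(1))
lock(p,d,cal,(591.5,136))
plan(591.4,136.2,145,-12.4,step=20)
cv2.imwrite("pics/c5.png",cv2.resize(p[80:280,160:360,::-1],None,fx=3,fy=3,interpolation=cv2.INTER_CUBIC))
E
```

```text
time_s: 11.2
eef_pos: [594.5, 133.8, 153.6]
tool_rot: [0.0, 0.778, 0.628, 0.001]
contact_force: [-0.2, -0.1, -0.1]
gripper_width: 0.095
gripper_force: 59.0
keyway [253. 209.] 0.94 depth pt [590.  132.9  83.9]
key_tip [259. 246.] 0.52 depth pt [597.4 147.3 168. ]
108 3 [  1.3   3.9 -38.7] [  0.8   3.8 -39.2] [  1.9   4.2 -38.4]
116 33 [  1.6   3.9 -33.4] [  0.1   2.7 -36.8] [  3.    4.7 -30.2]
122 2 [  1.6   3.9 -30.5] [  1.3   3.8 -30.8] [  1.9   4.  -30.2]
bezel 1103 [591.4 137.5  93.6] circ [591.3 136. ] 14.1 zmed 93.6
brass n 512 mean [591.2 135.8  93.6] circ [591.3 135.6] 9.7
t 11.35 p [594.1 133.9 153.1] yaw -12.2 q [-0.63  0.6   0.48  1.96 -0.43  0.68 -0.1 ] n 1
[np.float64(0.0017), np.float64(-0.0031), np.float64(0.0081), np.float64(0.19)]
```

View pics/c5.png

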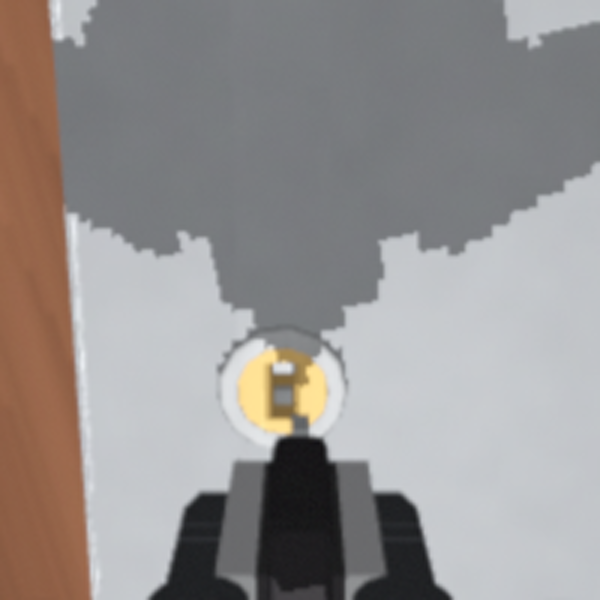

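```bash
python3 -m crank '[[0.0017,-0.0036,0,0.2,-1],[0,0,0.006,0,-1],[0,0,0.006,0,-1],[0,0,0,0,-1],[0,0,0,0,-1]]' >/dev/null;python3 -m crank '[[0,0,0,0,-1],[0,0,0,0,-1],[0,0,0,0,-1],[0,0,0,0,-1],[0,0,0,0,-1]]'; python3 - <<'E'
from lock import *
p,d=bot.get_image("wrist");cal=bot.calibration("wrist");print(pose()[3]["contact_force"])
P,uv=cloud(d,cal);t=pose()[0]
z0=t[2]-38
m=(np.hypot(P[:,0]-t[0],P[:,1]-t[1])<20)&(P[:,2]>z0)&(P[:,2]<z0+8)
X=np.array([.213,.977,0]);Y=np.array([.977,-.213,0])
Q=P[m]-t; print(m.sum(),"tool x",(Q@X).mean().round(2),(Q@X).max().round(2),"tool y",(Q@Y).mean().round(2),(Q@Y).min().round(2),(Q@Y).max().round(2))
lock(p,d,cal,(591.5,136))
plan(590.9,136.3,140,-12.4,step=20)
cv2.imwrite("pics/c6.png",cv2.resize(p[130:290,180:340,::-1],None,fx=3.7,fy=3.7,interpolation=cv2.INTER_CUBIC))
E
```

```text
time_s: 12.18
eef_pos: [590.7, 136.3, 140.5]
tool_rot: [0.0, 0.779, 0.627, 0.0]
contact_force: [0.9, -0.5, 0.1]
gripper_width: 0.096
gripper_force: 59.0
[-0.49036265  0.46255342 -0.76226406]
36 tool x 4.26 4.92 tool y 0.22 -1.18 1.7
bezel 1042 [592.  139.3  93.5] circ [591.3 136.6] 14.1 zmed 93.5
brass n 473 mean [591.9 137.2  93.6] circ [591.5 135.8] 9.7
t 12.23 p [590.7 136.4 140.4] yaw -12.4 q [-0.63  0.62  0.47  1.97 -0.44  0.65 -0.09] n 1
[np.float64(-0.0), np.float64(0.0003), np.float64(0.0004), np.float64(-0.01)]
```

View pics/c6.png

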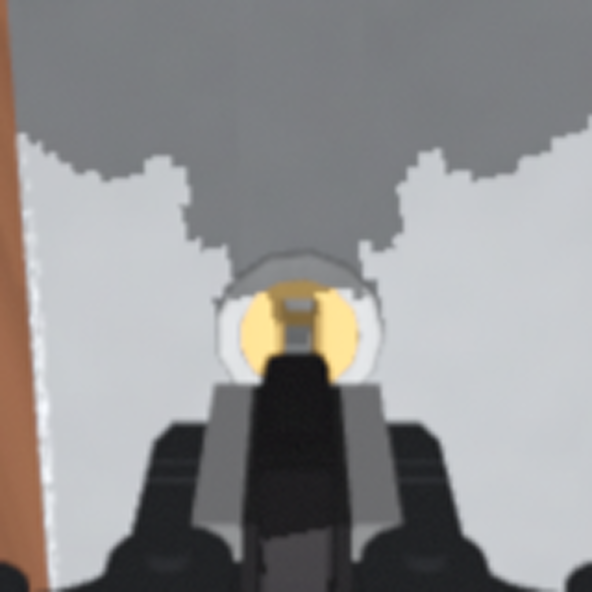

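Blade and slot line up, both near column 299 in the crop. I ease the tip in to about 4 mm.

```bash
python3 -m crank '[[0,0,0.002,0,-1],[0,0,0.002,0,-1],[0,0,0.001,0,-1],[0,0,0.001,0,-1],[0,0,0,0,-1]]';python3 -m crank '[[0,0,0.001,0,-1],[0,0,0.001,0,-1],[0,0,0,0,-1],[0,0,0,0,-1],[0,0,0,0,-1]]'
```

```text
time_s: 12.65
eef_pos: [590.4, 136.4, 134.0]
tool_rot: [-0.0, 0.779, 0.627, -0.0]
contact_force: [0.0, 0.9, -0.7]
gripper_width: 0.1
gripper_force: 59.0
time_s: 13.07
eef_pos: [590.6, 136.3, 132.3]
tool_rot: [0.0, 0.779, 0.627, 0.0]
contact_force: [0.2, 0.0, -0.0]
gripper_width: 0.099
gripper_force: 59.0
```

```bash
python3 -m crank '[[0,0,0.001,0,-1],[0,0,0.001,0,-1],[0,0,0.0005,0,-1],[0,0,0,0,-1],[0,0,0,0,-1]]';python3 -m crank '[[0.001,0,0,0,-1],[0.001,0,0,0,-1],[0,0,0,0,-1],[0,0,0,0,-1],[0,0,0,0,-1]]'; python3 -m crank '[[-0.001,0,0,0,-1],[-0.001,0,0,0,-1],[-0.001,0,0,0,-1],[-0.001,0,0,0,-1],[0,0,0,0,-1]]'
```

```text
time_s: 13.48
eef_pos: [590.5, 136.2, 129.7]
tool_rot: [0.0, 0.779, 0.627, -0.0]
contact_force: [-0.1, -0.7, -1.1]
gripper_width: 0.092
gripper_force: 59.0
time_s: 13.9
eef_pos: [590.9, 137.9, 129.9]
tool_rot: [0.0, 0.779, 0.626, -0.0]
contact_force: [-0.6, -1.3, 1.2]
gripper_width: 0.094
gripper_force: 59.2
time_s: 14.32
eef_pos: [590.4, 135.1, 129.8]
tool_rot: [-0.0, 0.779, 0.627, 0.001]
contact_force: [0.8, 0.7, -0.3]
gripper_width: 0.097
gripper_force: 59.1
```

```bash
python3 -m crank '[[0.002,0,0.001,0,-1],[0.001,0,0.001,0,-1],[0.001,0,0,0,-1],[0.001,0,0,0,-1],[0,0,0,0,-1]]';python3 -m crank '[[-0.002,0,0,0,-1],[-0.002,0,0,0,-1],[-0.001,0,0,0,-1],[-0.001,0,0,0,-1],[0,0,0,0,-1]]'; python3 -m crank '[[0.002,0,0,0,-1],[0.001,0,0.001,0,-1],[0.002,0,0.001,0,-1],[0.001,0,0,0,-1],[0,0,0,0,-1]]'
```

```text
time_s: 14.73
eef_pos: [591.0, 137.4, 128.1]
tool_rot: [0.001, 0.78, 0.626, -0.001]
contact_force: [-1.5, -4.1, 5.0]
gripper_width: 0.094
gripper_force: 59.9
time_s: 15.15
eef_pos: [590.5, 134.9, 127.8]
tool_rot: [-0.0, 0.779, 0.627, 0.001]
contact_force: [1.0, 2.9, 1.5]
gripper_width: 0.095
gripper_force: 59.3
time_s: 15.57
eef_pos: [590.4, 136.8, 125.4]
tool_rot: [0.001, 0.78, 0.626, -0.002]
contact_force: [-0.5, -4.9, 1.6]
gripper_width: 0.097
gripper_force: 59.3
```

```bash
python3 -m crank '[[-0.002,0,0,0,-1],[-0.002,0,0,0,-1],[-0.002,0,0,0,-1],[0,0,0.001,0,-1],[0,0,0,0,-1]]';python3 -m crank '[[0.002,0,0,0,-1],[0.002,0,0,0,-1],[0.002,0,0,0,-1],[0,0,0.001,0,-1],[0,0,0,0,-1]]'; python3 -m crank '[[-0.002,0,0,0,-1],[-0.002,0,0,0,-1],[-0.002,0,0,0,-1],[0,0,0.001,0,-1],[0,0,0.001,0,-1]]'
```

```text
time_s: 15.98
eef_pos: [590.3, 135.1, 125.2]
tool_rot: [-0.001, 0.779, 0.627, 0.001]
contact_force: [-0.4, 2.7, 3.4]
gripper_width: 0.096
gripper_force: 59.6
time_s: 16.4
eef_pos: [591.1, 137.9, 123.6]
tool_rot: [0.001, 0.78, 0.626, -0.001]
contact_force: [-0.5, -3.7, 1.2]
gripper_width: 0.093
gripper_force: 59.5
time_s: 16.82
eef_pos: [591.0, 136.0, 123.1]
tool_rot: [-0.001, 0.779, 0.627, 0.002]
contact_force: [-2.4, 2.3, 14.0]
gripper_width: 0.094
gripper_force: 61.1
```

```bash
python3 -m crank '[[0,0,-0.0015,0,-1],[-0.002,0,0,0,-1],[0,0,0,0,-1],[0,0,0.001,0,-1],[0,0,0,0,-1]]';python3 -m crank '[[0.003,0,-0.001,0,-1],[0.003,0,0,0,-1],[0.003,0,0,0,-1],[0,0,0.001,0,-1],[0,0,0,0,-1]]'; python3 -m crank '[[-0.003,0,-0.001,0,-1],[-0.003,0,0,0,-1],[-0.003,0,0,0,-1],[0,0,0.001,0,-1],[0,0,0.0005,0,-1]]'
```

```text
time_s: 17.23
eef_pos: [590.6, 134.7, 123.4]
tool_rot: [-0.001, 0.779, 0.627, 0.002]
contact_force: [0.1, 6.3, 8.2]
gripper_width: 0.101
gripper_force: 60.5
time_s: 17.65
eef_pos: [590.8, 138.5, 121.6]
tool_rot: [0.001, 0.78, 0.626, -0.001]
contact_force: [0.6, -3.4, -0.1]
gripper_width: 0.096
gripper_force: 59.2
time_s: 18.07
eef_pos: [590.0, 134.9, 122.2]
tool_rot: [-0.001, 0.779, 0.627, 0.002]
contact_force: [0.1, 5.7, 2.5]
gripper_width: 0.096
gripper_force: 59.5
```

```bash
python3 -m crank '[[0.003,0,0.001,0,-1],[0.002,0,0.001,0,-1],[0.002,0,0,0,-1],[0,0,0,0,-1],[0,0,0,0,-1]]';python3 -m crank '[[-0.003,0,0.001,0,-1],[-0.003,0,0.001,0,-1],[0,0,0,0,-1],[0,0,0,0,-1],[0,0,0,0,-1]]'; python3 -m crank '[[0.002,0,0.001,0,-1],[0.002,0,0.001,0,-1],[0.001,0,0.001,0,-1],[0,0,0,0,-1],[0,0,0,0,-1]]'
```

```text
time_s: 18.48
eef_pos: [590.6, 137.8, 119.6]
tool_rot: [0.0, 0.779, 0.626, -0.001]
contact_force: [0.4, 1.0, -0.8]
gripper_width: 0.095
gripper_force: 59.1
time_s: 18.9
eef_pos: [590.4, 134.9, 118.2]
tool_rot: [-0.001, 0.779, 0.627, 0.002]
contact_force: [0.5, 5.8, 1.6]
gripper_width: 0.096
gripper_force: 59.3
time_s: 19.32
eef_pos: [590.3, 136.3, 114.4]
tool_rot: [0.0, 0.78, 0.626, -0.001]
contact_force: [-0.3, -0.4, 0.0]
gripper_width: 0.097
gripper_force: 59.1
```

```bash
python3 -m crank '[[0.002,0,0.0005,0,-1],[0.002,0,0,0,-1],[0,0,0.0005,0,-1],[0,0,0.0005,0,-1],[0,0,0,0,-1]]';python3 -m crank '[[-0.003,0,0,0,-1],[-0.003,0,0,0,-1],[0.003,0,0,0,-1],[0.003,0,0.0005,0,-1],[0,0,0.0005,0,-1]]'
```

```text
time_s: 19.73
eef_pos: [591.0, 138.4, 113.5]
tool_rot: [0.001, 0.78, 0.626, -0.001]
contact_force: [-1.7, -3.5, 3.2]
gripper_width: 0.093
gripper_force: 59.7
time_s: 20.15
eef_pos: [591.4, 138.5, 113.1]
tool_rot: [0.001, 0.78, 0.626, -0.001]
contact_force: [-3.4, -5.5, 10.7]
gripper_width: 0.09
gripper_force: 60.7
```

```bash
python3 -m crank '[[0.001,0,-0.0015,0,-1],[0,0,0,0,-1],[0,0,0.001,0,-1],[0,0,0.0005,0,-1],[0,0,0,0,-1]]';python3 -m crank '[[-0.003,0,-0.001,0,-1],[-0.002,0,0,0,-1],[0.003,0,0,0,-1],[0.003,0,0.0005,0,-1],[0,0,0.0005,0,-1]]'
```

```text
time_s: 20.57
eef_pos: [591.4, 138.5, 113.0]
tool_rot: [0.001, 0.78, 0.626, -0.002]
contact_force: [-1.9, -6.9, 7.7]
gripper_width: 0.096
gripper_force: 60.4
time_s: 20.98
eef_pos: [591.4, 138.7, 113.0]
tool_rot: [0.002, 0.78, 0.626, -0.002]
contact_force: [-3.8, -8.7, 12.7]
gripper_width: 0.095
gripper_force: 60.9
```

```bash
python3 -m crank '[[-0.004,0,-0.0015,0,-1],[-0.004,0,0,0,-1],[-0.002,0,0,0,-1],[-0.001,0,0.001,0,-1],[0,0,0.001,0,-1]]';python3 -m crank '[[0,0,0.0005,0,-1],[0,0,0.0005,0,-1],[0,0,0,0,-1],[0,0,0,0,-1],[0,0,0,0,-1]]'
```

```text
time_s: 21.4
eef_pos: [590.5, 135.0, 111.9]
tool_rot: [-0.001, 0.779, 0.627, 0.001]
contact_force: [1.0, 2.6, 2.1]
gripper_width: 0.092
gripper_force: 59.2
time_s: 21.82
eef_pos: [590.6, 134.9, 111.0]
tool_rot: [-0.001, 0.779, 0.627, 0.001]
contact_force: [1.7, 5.2, 2.2]
gripper_width: 0.099
gripper_force: 59.4
```

```bash
python3 -m crank '[[0.003,0,0,0,-1],[0.003,0,0,0,-1],[0.002,0,0,0,-1],[0,0,0.0005,0,-1],[0,0,0.0005,0,-1]]';python3 -m crank '[[-0.002,0,0.0005,0,-1],[-0.002,0,0.0005,0,-1],[-0.001,0,0.0005,0,-1],[0,0,0,0,-1],[0,0,0,0,-1]]'
```

```text
time_s: 22.23
eef_pos: [590.7, 137.8, 109.6]
tool_rot: [0.001, 0.78, 0.626, -0.001]
contact_force: [-1.6, -4.0, 1.9]
gripper_width: 0.091
gripper_force: 59.3
time_s: 22.65
eef_pos: [590.5, 136.2, 108.3]
tool_rot: [-0.0, 0.779, 0.627, 0.0]
contact_force: [-0.0, 0.4, -0.7]
gripper_width: 0.094
gripper_force: 59.2
```

```bash
python3 -m crank '[[0,0,0.0005,0,-1],[0,0,0.0005,0,-1],[0,0,0,0,-1],[0,0,0,0,-1],[0,0,0,0,-1]]';python3 -m crank '[[0,0,0.0005,0,-1],[0,0,0,0,-1],[0,0,0,0,-1],[0,0,0,0,-1],[0,0,0,0,-1]]'
```

```text
time_s: 23.07
eef_pos: [590.5, 136.2, 108.1]
tool_rot: [-0.0, 0.779, 0.627, 0.001]
contact_force: [-1.6, -0.0, 5.8]
gripper_width: 0.093
gripper_force: 60.1
time_s: 23.48
eef_pos: [590.5, 136.2, 108.0]
tool_rot: [-0.001, 0.779, 0.627, 0.001]
contact_force: [-2.7, 0.5, 8.6]
gripper_width: 0.095
gripper_force: 60.5
```

Home: TCP is at 108.0, as predicted, with a light 8 N push. Now the clockwise turn.

```bash
python3 -m crank '[[0,0,0,4,-1],[0,0,0,4,-1],[0,0,0,4,-1],[0,0,0,4,-1],[0,0,0,4,-1]]';python3 -m crank '[[0,0,0,4,-1],[0,0,0,4,-1],[0,0,0,4,-1],[0,0,0,4,-1],[0,0,0,4,-1]]'; python3 - <<'E'
from h import *
p,M,a,s=pose();print(p,a,s["contact_force"],s["wrist_torque"],s["q"].round(2))
E
```

```text
time_s: 23.9
eef_pos: [591.4, 135.8, 108.1]
tool_rot: [-0.0, 0.877, 0.48, 0.001]
contact_force: [-1.3, 1.3, 6.2]
gripper_width: 0.095
gripper_force: 60.2
time_s: 24.32
eef_pos: [591.3, 135.9, 108.1]
tool_rot: [-0.0, 0.947, 0.321, 0.001]
contact_force: [-2.5, 0.3, 7.4]
gripper_width: 0.096
gripper_force: 60.2
[591.30489595 135.90291676 108.06920747] -52.576442860304475 [-2.45863214  0.33433956  7.36695352] [0.13014132 0.33107231 0.04786592] [-0.72  0.71  0.62  1.99 -0.67  0.65 -0.58]
```

Smooth so far, with 40° turned and low forces. I continue to about 102°.

```bash
python3 -m crank '[[0,0,0,4,-1],[0,0,0,4,-1],[0,0,0,4,-1],[0,0,0,4,-1],[0,0,0,4,-1]]';python3 -m crank '[[0,0,0,4,-1],[0,0,0,4,-1],[0,0,0,4,-1],[0,0,0,4,-1],[0,0,0,4,-1]]';python3 -m crank '[[0,0,0,4,-1],[0,0,0,4,-1],[0,0,0,4,-1],[0,0,0,4,-1],[0,0,0,4,-1]]'; python3 -m crank '[[0,0,0,2,-1],[0,0,0,0,-1],[0,0,0,0,-1],[0,0,0,0,-1],[0,0,0,0,-1]]'; python3 - <<'E'
from h import *
p,M,a,s=pose();print(p,a,s["contact_force"],s["wrist_torque"],s["q"].round(2))
E
```

```text
time_s: 24.73
eef_pos: [591.3, 135.9, 108.1]
tool_rot: [-0.001, 0.988, 0.152, 0.001]
contact_force: [-1.6, 0.7, 7.2]
gripper_width: 0.095
gripper_force: 60.2
time_s: 25.15
eef_pos: [591.2, 135.9, 108.1]
tool_rot: [-0.001, 1.0, -0.022, 0.001]
contact_force: [-0.6, 0.6, 8.1]
gripper_width: 0.092
gripper_force: 60.3
time_s: 25.57
eef_pos: [591.2, 136.0, 108.1]
tool_rot: [-0.001, 0.981, -0.195, 0.001]
contact_force: [-1.8, 0.2, 7.7]
gripper_width: 0.092
gripper_force: 60.3
time_s: 25.98
eef_pos: [591.2, 136.0, 108.1]
tool_rot: [-0.001, 0.977, -0.211, 0.001]
contact_force: [-0.9, 1.6, 8.7]
gripper_width: 0.098
gripper_force: 60.6
[591.19891437 135.99584049 108.10343187] -114.35436303411285 [-0.90285843  1.58074225  8.68329046] [0.15755515 0.39021565 0.06232867] [-0.88  0.82  0.9   2.   -0.93  0.8  -1.41]
```

```bash
python3 -m crank '[[0,0,0,2,-1],[0,0,0,1,-1],[0,0,0,0,-1],[0,0,0,0,-1],[0,0,0,0,-1]]' && python3 - <<'E'
from h import *
p,M,a,s=pose();print(p,a,s["contact_force"],s["wrist_torque"])
print(bot.finish_job())
E
```

```text
time_s: 26.4
eef_pos: [591.2, 136.0, 108.0]
tool_rot: [-0.001, 0.972, -0.236, 0.001]
contact_force: [-1.4, 1.8, 8.0]
gripper_width: 0.095
gripper_force: 60.4
[591.196736   135.96270159 108.04601046] -117.35438217776874 [-1.35436173  1.78455405  7.98397193] [0.15330928 0.36180139 0.07348439]
the job is handed in; nothing more can be done
None
```

I handed the job in with the square-bow key seated in the lock, turned about 105° clockwise and still held there. That puts the plug at an estimated 1.6 rad after the key's play; the plug angle wasn't measured directly, and no verdict came back.

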